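Load the filter cartridge and hold the cover over its screw holes

TASK

Load the black filter cartridge into the pocket inside the open housing, lowering it fully home without dropping it, and let go of it. Then pick up the cover plate by its handle and hold it level over the housing, nose over nose, hovering about a centimetre above the rim with all four of its holes lined up over the threaded holes, so that a colleague can start the screws; finish while still holding it there, touching nothing below. Leave the other things on the bench where they are.

Things in the scene. Friction and masses are not known exactly. Their poses are not given: they have to be found in the camera images.
- housing: Open dark metal housing fixed to the bench, 64 mm high. From above: a wide part (x -78 to +52 mm, y +-65 mm) with a narrower nose (x +52 to +92, y +-40), a round glass port on the nose's end. Walls 8 mm. Four bosses inside, flush with the rim, each with a 7 mm threaded hole in a brass insert. Origin at bench level under the pocket's centre; x to the nose (within 25 deg of world +x), z up.
- pocket (a point): Centre of the pocket's floor in the housing, 6 mm above the bench, straight above the housing's origin, same axes. The pocket is an opening 58 mm (x) by 46 mm (y), mouth bevelled, in a grey block 12 mm high (80 x 68 mm) on the housing's floor. The housing's side walls stand +-57 mm off its centre along y.
- cartridge: Loose black block 52 mm (its x) by 40 mm (its y), 48 mm high, about 0.16 kg; a round amber window on each x face, an aluminium tag on top; both ways round alike. Origin at the centre of its underside. Starts upright on the bench left or right of the housing, its x within about 40 deg of world x. Seated, its top is 10 mm below the housing's rim.
- cover: Aluminium plate, 5 mm thick, outline as the housing, four 9 mm holes, about 0.32 kg. Black handle on top: bar 70 mm (x) by 14 mm (y), 19 to 33 mm above the underside, on posts at x +-28 mm. Origin at the underside below the handle's middle, by the centre of mass; it belongs straight above the housing's origin, axes agreeing. Starts flat on the bench, handle up, nose within 30 deg of world +x.
- thread0 (a point): Housing: mouth of the corner threaded hole at the wide end (-x), +y side, on top of its boss level with the rim, 64 mm above the bench; at x, y = -66, +53 mm from the housing's origin.
- thread1 (a point): Housing: mouth of the corner threaded hole at the wide end (-x), -y side, on top of its boss level with the rim, 64 mm above the bench; at x, y = -66, -53 mm from the housing's origin.
- thread2 (a point): Housing: mouth of the threaded hole at the nose end (+x), +y side, on top of its boss level with the rim, 64 mm above the bench; at x, y = +80, +28 mm from the housing's origin.
- thread3 (a point): Housing: mouth of the threaded hole at the nose end (+x), -y side, on top of its boss level with the rim, 64 mm above the bench; at x, y = +80, -28 mm from the housing's origin.
- hole0 (a point): Cover: lower mouth of the corner hole at the wide end (-x), +y side, at x, y = -66, +53 mm in the cover's frame, at its underside; it belongs over thread0.
- hole1 (a point): Cover: lower mouth of the corner hole at the wide end (-x), -y side, at x, y = -66, -53 mm in the cover's frame, at its underside; it belongs over thread1.
- hole2 (a point): Cover: lower mouth of the hole at the nose end (+x), +y side, at x, y = +80, +28 mm in the cover's frame, at its underside; it belongs over thread2.
- hole3 (a point): Cover: lower mouth of the hole at the nose end (+x), -y side, at x, y = +80, -28 mm in the cover's frame, at its underside; it belongs over thread3.
- screw_dish: Bystander: open black dish with screws, 75 x 55 x 22 mm, standing beyond the housing. Origin under its centre.
- screwdriver: Bystander: screwdriver lying on the bench beyond the housing.
- bottle: Bystander: closed bottle, 48 mm across and 110 mm high, at the far right. Origin under its centre.
- lens_mount: Bystander: lens in a ring on a post and foot, 50 x 60 mm foot, 96 mm high, at the far left. Origin under its centre.
Things that resemble listed ones, but are neither listed nor needed, are in the scene too. Of the things shaped like the cover, the aluminium one is meant. What is shaped like the cartridge but turquoise is not meant.

How it is judged (in metres and radians):
On the way:
1. the cartridge sits fully home in the pocket and is let go, the cover not yet over the housing (horizontal distance between cartridge and pocket below 0.006 m and z of cartridge in the frame of pocket below 0.004 m and angle between cartridge's own z axis and vertical below 0.08 rad and angle between the x axis of cartridge and the x axis of housing, either way round below 0.2 rad and contact force between the fingers and cartridge below 0.1 N and horizontal distance between cover and housing above 0.1 m), for 0.2 s.
At the end, for the whole second after the job is handed in: Cartridge home in the pocket (6 mm sideways, 4 mm of its floor, upright, square) and let go; cover held by the gripper, still, level (4.5 deg), each hole within 3.5 mm sideways of its own threaded hole and 4 to 20 mm above it, touching neither housing nor cartridge (horizontal distance between cartridge and pocket below 0.006 m and z of cartridge in the frame of pocket below 0.004 m and angle between each of cartridge, cover's own z axis and vertical below 0.08 rad and angle between the x axis of cartridge and the x axis of housing, either way round below 0.2 rad and contact force between the fingers and cartridge below 0.1 N and horizontal distance between hole0 and thread0 below 0.0035 m and z of hole0 in the frame of thread0 between 0.004 and 0.02 m and horizontal distance between hole1 and thread1 below 0.0035 m and z of hole1 in the frame of thread1 between 0.004 and 0.02 m and horizontal distance between hole2 and thread2 below 0.0035 m and z of hole2 in the frame of thread2 between 0.004 and 0.02 m and horizontal distance between hole3 and thread3 below 0.0035 m and z of hole3 in the frame of thread3 between 0.004 and 0.02 m and contact force between the fingers and cover above 1 N and contact force between cover and housing below 0.2 N and contact force between cover and cartridge below 0.2 N and linear speed of cover below 0.02 m/s); the arm keeps its last pose, push and grip.
It fails at once if a bystander is moved by more than 3 cm (distance of any of screw_dish, screwdriver, bottle, lens_mount from where it was at the start of the episode above 0.03 m).
It fails at once if the cartridge is dropped (moving faster than 0.6 m/s while out of the fingers) (contact force between the fingers and cartridge below 0.05 N and linear speed of cartridge above 0.6 m/s).
It also fails if it takes over 54 s, if anything falls off the work surface, if the arm or the gripper's body presses on something with over 40 N, if the wrist force passes 120 N, or if a joint passes its speed limit or range.

ROBOT

A 6-joint arm with a two-finger parallel gripper is mounted at the origin on the work surface. World frame = base frame: x ahead of the robot, y to its left, z up, the work surface at z = 0. Lengths are in mm, angles in rad, forces in N, time in s.
With the tool pointing down it reaches from about 275 to 750 mm from the base axis. Payload 10.2 kg.
Tool frame: the origin (TCP) lies midway between the tips of the shut fingers; the grasp point (between the pads) lies 19 mm behind it; z points along the fingers, y is the line along which they close (so a half turn about z gives the same grasp; the last joint's range is limited). The gripper opens to 85 mm and grips with 20 to 120 N. Pads are 22 mm wide; open, the fingers measure 114 mm over their backs; the gripper's body (76 mm by 85 mm) begins 54 mm behind the grasp point. The pads swing forward as they close: fully open they stand 13 mm farther back than shut.
Start: joints at [-1.34, 0.313, 1.498, -0, 1.331, -0.223], TCP at [230.14, -471.876, 231.294] pointing down, gripper open.
Joint ranges: [-2.94, 2.94], [-0.97, 2.17], [0.19, 2.56], [-1.23, 4.37], [0.02, 3.11], [-2.88, 2.88]. Speed limits (rad/s): [2.39, 2.39, 3.01, 3.14, 3.14, 3.14].

INTERFACE

Orientations are given as a unit quaternion [w, x, y, z].
In Python, from rig import sense, capture, finish_job, find_in, place_of gives the robot as it stands. The module is installed in compiled form; this text tells all that it offers.
- The arm moves only by the shell command python3 -m jog 'ROWS' [FORCE]. ROWS is JSON, a list of rows, each an object of numbers: "tx", "ty", "tz": the shift along the tool's x, y, z in mm; "ax", "ay", "az": the turn, a rotation vector about the tool's x, y, z in rad; "jaw": the closure, from -1 (fully open) to 1 (shut), so that 0 is half open. In form: [{"tx": .., "ty": .., "tz": .., "ax": .., "ay": .., "az": .., "jaw": ..}, ...]. A call has 1 to 5 rows; each row shifts and turns the commanded pose from where the row before left it, along the tool's axes as they then stand; what a row does not reach is not made up. A row lasts 1/8 s, in which the tool goes at most 62.5 mm and 10.7 degrees, less where a joint would pass 70% of its speed; a pose out of reach is approached as far as the arm can. A call with a gripper value outside its range is refused whole. The fingers move at their own pace and stop on an object; FORCE is the grip in N (left out, the last holds). Time passes only in rows, so rows that do not move let the fingers close. It gives the time, the measured TCP pose, the force, the opening and the grip force at its end, in the units of the state.
- sense(): the state, without advancing time (a new reading comes with each control period).
- capture(name): name is "side" or "top" or "wrist"; returns a dict with "color" (400x640x3 uint8, red, green, blue), "depth" (400x640 float32, mm along the optical axis (not along the pixel's ray), 0 where there is no reading), "fx", "fy", "cx", "cy" (pixels), "camera_from_world" (4x4, takes a point from world to camera coordinates); the wrist camera has in their place "mount" (4x4, takes a point from camera to tool coordinates, whose origin is the TCP and whose axes are the flange's). Camera axes: x right, y up, looking along -z (the intrinsics and any distortion apply to the point x, -y, -z); pixel columns grow to the right and rows downward; lengths in mm; the calibration is good to about 2 mm. A picture is of the moment at which its call begins: read the wrist's pose just before it.
- finish_job(): hands the job in; it is judged then, once.
Trained networks look in the newest picture that a camera, given by its name, has taken for a name from the list of things; names that differ only in an ending like _2 or _b are one class to them, and where a whole thing is asked for, a point or a joint stands for the part that bears it (a point fixed in the world has none). Each returns a list of dicts, best first, with "conf" (0 to 1); they miss things now and then, are a little off and sometimes report something else, mostly with a low value. They report only what shows in the picture. A call takes as long as a camera call. They do not tell look-alikes from the thing itself.
- find_in(query, camera): "centre" ([column, row] in pixels, amid what is visible of it).
- place_of(query, camera): "centre" ([column, row] in pixels: a listed point, or the origin of a listed thing).
The state is a dict: "time_s": time; "joints": joint angles; "dq": joint speeds; "tau": joint torques, N m; "eef_pos": TCP position; "ee_rot": TCP orientation; "force": force on the tool from outside, world axes, zero at the start; "wrist_torque": the same for the moment, N m; "grip_width": opening from 0.0 (shut) to 1.0 (fully open); "grip_force": force on a finger pad.
Only numpy, scipy, OpenCV 4.12 (cv2) and the standard library are available. Lean on these libraries where they do the work, as an engineer would, in place of code of your own. Each camera call takes 0.05 s, during which the arm holds its last target. There are 200 camera calls.

## Working session

There is one attempt and no reset: what is moved stays moved. The work goes in short steps, Python scripts to look and compute and a shell command to move; the robot and the scene stay as the last step left them, time stands still between calls to the robot, and variables do not carry over. Pictures are saved under pics/ and viewed, at most 14 in all, crops included, and the job is handed in when it is done.

```bash
mkdir -p pics; cat > h.py <<'E'
import numpy as np, cv2
from rig import sense, capture, find_in, place_of
from scipy.spatial.transform import Rotation as R
def toolT(s=None):
    s=s or sense(); T=np.eye(4); q=s['ee_rot']; T[:3,:3]=R.from_quat([q[1],q[2],q[3],q[0]]).as_matrix(); T[:3,3]=s['eef_pos']; return T
def shot(name):
    T=toolT(); c=capture(name)
    c['wfc']=T@c['mount'] if name=='wrist' else np.linalg.inv(c['camera_from_world'])
    return c
def save(c,fn): cv2.imwrite('pics/'+fn,c['color'][:,:,::-1])
def onz(c,px,z):
    "pixel -> world point on plane z"
    px=np.atleast_2d(np.array(px,float)); d=np.c_[(px[:,0]-c['cx'])/c['fx'],-(px[:,1]-c['cy'])/c['fy'],-np.ones(len(px))]
    D=d@c['wfc'][:3,:3].T; o=c['wfc'][:3,3]
    return o+D*((z-o[2])/D[:,2])[:,None]
def proj(c,P):
    P=np.atleast_2d(P); q=np.linalg.inv(c['wfc']); p=P@q[:3,:3].T+q[:3,3]
    return np.c_[c['cx']-c['fx']*p[:,0]/p[:,2],c['cy']+c['fy']*p[:,1]/p[:,2]]
def cloud(c):
    "world points HxWx3"
    v,u=np.mgrid[:400,:640]; z=c['depth']
    p=np.stack([(u-c['cx'])/c['fx']*z,-(v-c['cy'])/c['fy']*z,-z],-1)
    return p@c['wfc'][:3,:3].T+c['wfc'][:3,3]
def fit2(model,pts):
    "planar fit: x,y,yaw"
    m=np.asarray(model)[:,:2];p=np.asarray(pts)[:,:2];a=m-m.mean(0);b=p-p.mean(0)
    th=np.arctan2((a[:,0]*b[:,1]-a[:,1]*b[:,0]).sum(),(a*b).sum())
    r=np.array([[np.cos(th),-np.sin(th)],[np.sin(th),np.cos(th)]])
    t=p.mean(0)-r@m.mean(0); res=np.linalg.norm(m@r.T+t-p,axis=1)
    return t,th,res
HOLES=np.array([[-66,53],[-66,-53],[80,28],[80,-28]])
E
python3 - <<'E'
from h import *
s=sense(); print(s['time_s'],s['eef_pos'],s['ee_rot'],s['force']); print(toolT(s).round(3))
for n in('top','side'):
    c=shot(n); save(c,n+'0.png'); print(n,c['fx'],c['fy'],c['cx'],c['cy'],[k for k in c],c['wfc'].round(2).tolist())
    for q in('housing','cartridge','cover','pocket','thread0','thread1','thread2','thread3','hole0','hole1','hole2','hole3','screw_dish','bottle','lens_mount'):
        z={'pocket':6}.get(q,64 if q[:2]=='th' else 0)
        print(q,[(np.round(d['centre'],1).tolist(),round(d['conf'],2),onz(c,d['centre'],z)[0,:2].round(1).tolist()) for d in place_of(q,n)[:3]])
E
```

```text
0.0 [ 230.08170477 -471.61219674  230.73416563] [-6.43606696e-04  9.74368955e-01  2.24954938e-01  1.35593226e-05] [ 0.45896602 -0.92982586 -0.30748702]
[[ 8.99000e-01  4.38000e-01 -0.00000e+00  2.30082e+02]
 [ 4.38000e-01 -8.99000e-01  1.00000e-03 -4.71612e+02]
 [ 0.00000e+00 -1.00000e-03 -1.00000e+00  2.30734e+02]
 [ 0.00000e+00  0.00000e+00  0.00000e+00  1.00000e+00]]
top 485.4626884468272 485.4626884468272 319.081466018674 202.15096222199804 ['color', 'depth', 'fx', 'fy', 'cx', 'cy', 'camera_from_world', 'wfc'] [[0.01, 1.0, -0.06, 392.25], [-1.0, 0.01, 0.01, 95.81], [0.01, 0.06, 1.0, 1554.01], [0.0, 0.0, 0.0, 1.0]]
housing [([342.2, 189.5], 0.55, [532.8, 6.5]), ([327.1, 168.4], 0.49, [600.6, 55.5])]
cartridge [([437.1, 188.1], 0.86, [539.9, -299.4]), ([440.3, 217.7], 0.83, [444.6, -309.0])]
cover [([256.1, 291.1], 0.92, [207.6, 277.8]), ([240.4, 216.4], 0.88, [443.7, 331.6]), ([176.9, 269.2], 0.84, [274.7, 529.6])]
pocket [([345.3, 193.8], 0.83, [518.5, -3.2])]
thread0 [([333.4, 213.1], 0.97, [454.0, 36.9]), ([346.6, 161.7], 0.72, [613.4, -3.1]), ([367.2, 206.1], 0.6, [476.4, -67.
[... 2118 characters left out ...]
), ([291.0, 177.8], 0.8, [613.3, -6.1])]
hole0 [([412.2, 369.0], 0.97, [184.4, 512.0]), ([439.3, 275.8], 0.89, [143.5, 231.0]), ([443.6, 289.3], 0.87, [130.9, 274.1])]
hole1 [([412.2, 369.0], 0.97, [184.4, 512.0]), ([439.3, 275.8], 0.89, [143.5, 231.0]), ([443.6, 289.3], 0.87, [130.9, 274.1])]
hole2 [([412.2, 369.0], 0.97, [184.4, 512.0]), ([439.3, 275.8], 0.89, [143.5, 231.0]), ([443.6, 289.3], 0.87, [130.9, 274.1])]
hole3 [([412.2, 369.0], 0.97, [184.4, 512.0]), ([439.3, 275.8], 0.89, [143.5, 231.0]), ([443.6, 289.3], 0.87, [130.9, 274.1])]
screw_dish [([246.6, 202.6], 0.63, [736.7, 69.3])]
bottle [([305.5, 140.4], 0.51, [667.1, -343.1])]
lens_mount [([228.1, 271.3], 0.68, [672.3, 351.9])]
```

View pics/top0.png

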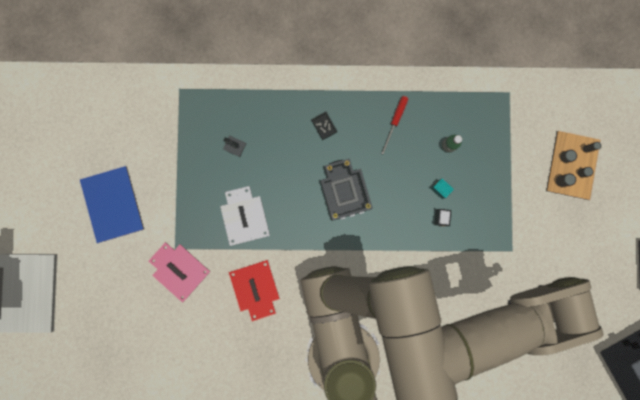

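View pics/side0.png

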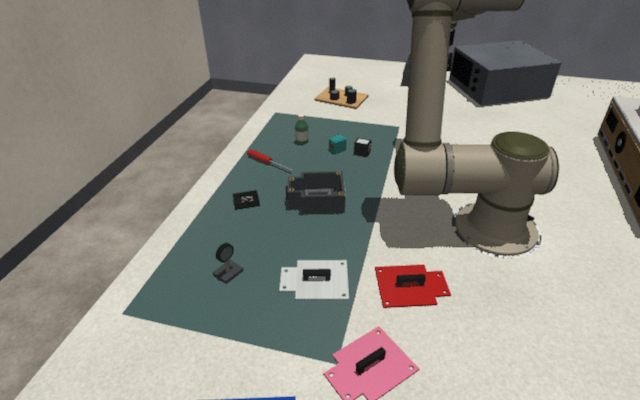

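Top view: black cartridge at px (443,217), the turquoise look-alike at (443,188), housing at (345,190) with its nose up and slightly left, aluminium cover at (243,216). Side view agrees. First I'll move above the cartridge.

```bash
python3 -m jog '[{"tx":53,"ty":-10},{"tx":53,"ty":-10},{"tx":53,"ty":-10},{"tx":53,"ty":-10},{"tx":53,"ty":-12}]' | tail -3
cat > cart.py <<'E'
from h import *
import sys
s=sense(); c=shot('wrist'); save(c,sys.argv[1]); print(s['time_s'],s['eef_pos'],c['mount'].round(2).tolist(),c['fx'],c['cx'],c['cy'])
d=place_of('cartridge','wrist'); print(d[:3],[onz(c,x['centre'],0)[0].round(1) for x in d[:3]])
P=cloud(c); m=(c['depth']>0)&(P[...,2]>35)&(P[...,2]<65)
n,l,st,ce=cv2.connectedComponentsWithStats(m.astype(np.uint8))
for i in range(1,n):
    if st[i,4]>150:
        q=P[l==i]; print(st[i].tolist(),'rect',cv2.minAreaRect(q[:,:2].astype(np.float32)),'z',np.median(q[:,2]).round(1),'rgb',c['color'][l==i].mean(0).round())
E
python3 cart.py w1.png
```

```text
1.6 [ 230.14578149 -471.8746423   231.30284912] [[-0.0, 0.96, 0.27, 67.96], [1.0, 0.0, -0.0, 0.84], [-0.0, 0.27, -0.96, -143.15], [0.0, 0.0, 0.0, 1.0]] 342.64716107044484 316.3727475694054 201.34889485075345
[] []schema error: expected keys tx, ty, tz, ax, ay, az, jaw
```

View pics/w1.png

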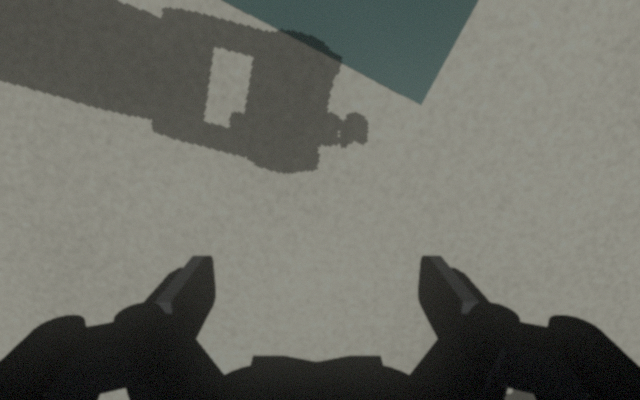

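All keys are required in every row. The arm hasn't moved, and the wrist view shows only empty bench and the open fingers.

```bash
python3 -m jog '[{"tx":50,"ty":-10,"tz":0,"ax":0,"ay":0,"az":0,"jaw":-1},{"tx":50,"ty":-10,"tz":0,"ax":0,"ay":0,"az":0,"jaw":-1},{"tx":50,"ty":-10,"tz":0,"ax":0,"ay":0,"az":0,"jaw":-1},{"tx":50,"ty":-10,"tz":0,"ax":0,"ay":0,"az":0,"jaw":-1},{"tx":25,"ty":-12,"tz":0,"ax":0,"ay":0,"az":0,"jaw":-1}]' 
python3 cart.py w2.png
```

```text
time_s: 2.33
eef_pos: [411.1, -324.9, 231.2]
ee_rot: [-0.0, 0.974, 0.226, 0.0]
force: [1.1, -0.3, 0.4]
grip_width: 1.001
grip_force: 0.0
2.325 [ 411.14487321 -324.93988856  231.22743847] [[-0.0, 0.96, 0.27, 67.96], [1.0, 0.0, -0.0, 0.84], [-0.0, 0.27, -0.96, -143.15], [0.0, 0.0, 0.0, 1.0]] 342.64716107044484 316.3727475694054 201.34889485075345
[{'centre': [319.5, 134.5], 'conf': 0.89}, {'centre': [353.5, 52.4], 'conf': 0.64}] [array([ 447.2, -312.1,    0. ]), array([ 535.7, -306.9,    0. ])]
[332, 5, 62, 77, 3046] rect ((537.6851806640625, -310.1353759765625), (52.923099517822266, 40.40578079223633), 47.430076599121094) z 48.8 rgb [ 26. 147. 144.]
[288, 104, 63, 68, 2376] rect ((447.0085144042969, -310.91510009765625), (39.994544982910156, 53.16181182861328), 83.71507263183594) z 48.8 rgb [77. 83. 81.]
```

View pics/w2.png

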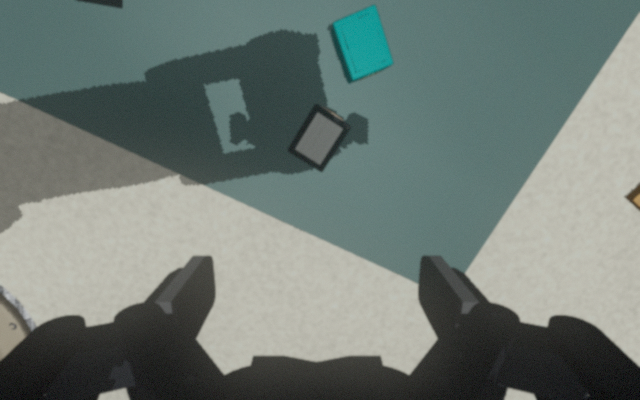

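The black cartridge is at px (319,137) and the turquoise one at (362,43). Depth gives the cartridge at (447,-311) with yaw -6.3°. I'll align, then descend.

```bash
python3 -m jog '[{"tx":0,"ty":0,"tz":0,"ax":0,"ay":0,"az":0.141,"jaw":-1},{"tx":0,"ty":0,"tz":0,"ax":0,"ay":0,"az":0.141,"jaw":-1},{"tx":0,"ty":0,"tz":0,"ax":0,"ay":0,"az":0.141,"jaw":-1},{"tx":0,"ty":0,"tz":0,"ax":0,"ay":0,"az":0.142,"jaw":-1},{"tx":34,"ty":-18,"tz":0,"ax":0,"ay":0,"az":0,"jaw":-1}]' 
python3 -m jog '[{"tx":0,"ty":0,"tz":40,"ax":0,"ay":0,"az":0,"jaw":-1},{"tx":0,"ty":0,"tz":40,"ax":0,"ay":0,"az":0,"jaw":-1},{"tx":0,"ty":0,"tz":0,"ax":0,"ay":0,"az":0,"jaw":-1}]' 
python3 - <<'E'
from h import *
s=sense();T=toolT(s);print(np.degrees(np.arctan2(T[1,0],T[0,0])),s['eef_pos'])
c=shot('wrist');P=cloud(c); m=(c['depth']>0)&(P[...,2]>40)&(P[...,2]<60)
n,l,st,ce=cv2.connectedComponentsWithStats(m.astype(np.uint8))
for i in range(1,n):
    if st[i,4]>300: q=P[l==i]; print(st[i].tolist(),'rect',cv2.minAreaRect(q[:,:2].astype(np.float32)),'rgb',c['color'][l==i].mean(0).round())
E
```

```text
time_s: 3.05
eef_pos: [444.2, -314.0, 231.6]
ee_rot: [0.0, 0.998, -0.058, -0.0]
force: [0.6, -0.9, 0.1]
grip_width: 0.998
grip_force: 0.0
time_s: 3.42
eef_pos: [444.0, -312.1, 149.2]
ee_rot: [-0.002, 0.998, -0.056, -0.002]
force: [0.5, 0.3, 0.4]
grip_width: 1.001
grip_force: 0.0
-6.418823727675521 [ 443.98556424 -312.13559069  149.22432139]
[249, 17, 95, 97, 4945] rect ((537.7935791015625, -309.82391357421875), (52.72417449951172, 39.98743438720703), 47.57075500488281) rgb [ 31. 178. 175.]
[286, 160, 55, 71, 3715] rect ((446.97393798828125, -310.7437438964844), (40.03009033203125, 52.935325622558594), 84.08348083496094) rgb [92. 99. 96.]
```

```bash
python3 -m jog '[{"tx":3,"ty":-1.7,"tz":50,"ax":0,"ay":0,"az":0,"jaw":-1},{"tx":0,"ty":0,"tz":50,"ax":0,"ay":0,"az":0,"jaw":-1},{"tx":0,"ty":0,"tz":37,"ax":0,"ay":0,"az":0,"jaw":-1},{"tx":0,"ty":0,"tz":0,"ax":0,"ay":0,"az":0,"jaw":-1},{"tx":0,"ty":0,"tz":0,"ax":0,"ay":0,"az":0,"jaw":0.5}]' 40
python3 -m jog '[{"tx":0,"ty":0,"tz":0,"ax":0,"ay":0,"az":0,"jaw":1},{"tx":0,"ty":0,"tz":0,"ax":0,"ay":0,"az":0,"jaw":1},{"tx":0,"ty":0,"tz":0,"ax":0,"ay":0,"az":0,"jaw":1},{"tx":0,"ty":0,"tz":0,"ax":0,"ay":0,"az":0,"jaw":1}]' 40
```

```text
time_s: 4.1
eef_pos: [449.6, -312.5, 16.9]
ee_rot: [0.001, 0.998, -0.056, 0.001]
force: [0.3, 0.8, 0.6]
grip_width: 0.818
grip_force: 0.0
time_s: 4.6
eef_pos: [449.2, -311.7, 16.0]
ee_rot: [0.001, 0.998, -0.056, 0.001]
force: [-0.9, 1.1, 7.0]
grip_width: 0.465
grip_force: 41.4
```

```bash
python3 -m jog '[{"tx":0,"ty":0,"tz":-30,"ax":0,"ay":0,"az":0,"jaw":1},{"tx":0,"ty":0,"tz":-50,"ax":0,"ay":0,"az":0,"jaw":1},{"tx":0,"ty":0,"tz":-50,"ax":0,"ay":0,"az":0,"jaw":1},{"tx":0,"ty":0,"tz":-50,"ax":0,"ay":0,"az":0,"jaw":1},{"tx":0,"ty":-20,"tz":-20,"ax":0,"ay":0,"az":0,"jaw":1}]' 
python3 -m jog '[{"tx":-11,"ty":-50,"tz":0,"ax":0,"ay":0,"az":0,"jaw":1},{"tx":-11,"ty":-55,"tz":0,"ax":0,"ay":0,"az":0,"jaw":1},{"tx":-11,"ty":-55,"tz":0,"ax":0,"ay":0,"az":0,"jaw":1},{"tx":-11,"ty":-55,"tz":0,"ax":0,"ay":0,"az":0,"jaw":1},{"tx":-11,"ty":-55,"tz":0,"ax":0,"ay":0,"az":0,"jaw":1}]'
cat > hous.py <<'E'
from h import *
import sys, itertools
s=sense();T=toolT(s);print(s['time_s'],'yaw',np.degrees(np.arctan2(T[1,0],T[0,0])),s['eef_pos'],s['grip_width'])
c=shot('wrist'); save(c,sys.argv[1])
d=[x for x in place_of('thread0','wrist') if x['conf']>.3]; pts=np.array([onz(c,x['centre'],64)[0] for x in d])
for x,p in zip(d,pts): print(np.round(x['centre'],1),round(x['conf'],2),p.round(1))
best=[]
for k in (4,3):
    for ids in itertools.combinations(range(4),k):
        for pr in itertools.permutations(range(len(pts)),k):
            t,th,r=fit2(HOLES[list(ids)],pts[list(pr)])
            if abs(th)<.6: best.append((r.max(),k,t.round(1),round(np.degrees(th),2),r.round(1)))
    if best: break
print(*sorted(best,key=lambda b:b[0])[:2],sep='\n')
P=cloud(c); m=(c['depth']>0)&(P[...,2]>57)&(P[...,2]<70)
print('rim z',np.median(P[m][:,2]), 'pocket',[(np.round(x['centre'],1),x['conf'],onz(c,x['centre'],6)[0].round(1)) for x in place_of('pocket','wrist')[:2]])
E
python3 hous.py h1.png
```

```text
time_s: 5.22
eef_pos: [451.1, -292.1, 217.7]
ee_rot: [0.002, 0.998, -0.056, 0.002]
force: [-0.1, 0.6, -2.9]
grip_width: 0.463
grip_force: 41.4
time_s: 5.85
eef_pos: [425.5, -15.0, 214.8]
ee_rot: [0.0, 0.998, -0.056, 0.0]
force: [1.1, 0.4, -1.7]
grip_width: 0.462
grip_force: 41.3
5.85 yaw -6.388646066616337 [425.46189058 -14.96880816 214.84201267] 0.4620025802912306
[375.6 116.5] 0.95 [479.3 -71.6  64. ]
[257.2 167.3] 0.57 [448.1  33.2  64. ]

rim z 64.51918556998694 pocket [(array([288.6,  69.6]), 0.89, array([529.8,  -0.7,   6. ]))]
```

View pics/h1.png

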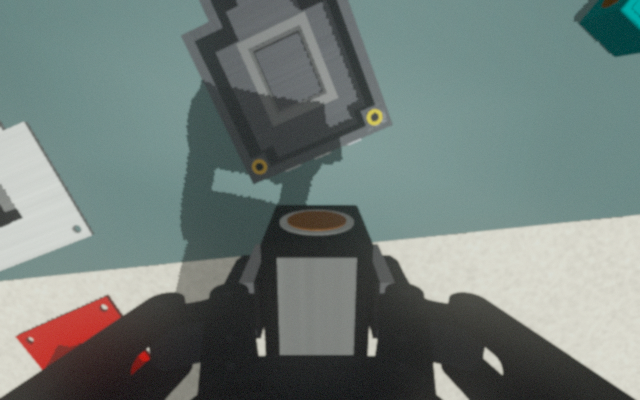

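Thread inserts at px (375,117) and (257,167) give a housing centre of about (527,0) and yaw of about 16.6°. The nose is out of frame. I'll rotate to match and rise to see all four.

```bash
python3 -m jog '[{"tx":0,"ty":0,"tz":-25,"ax":0,"ay":0,"az":-0.134,"jaw":1},{"tx":0,"ty":0,"tz":-25,"ax":0,"ay":0,"az":-0.134,"jaw":1},{"tx":0,"ty":0,"tz":-25,"ax":0,"ay":0,"az":-0.134,"jaw":1},{"tx":-3,"ty":15,"tz":0,"ax":0,"ay":0,"az":0,"jaw":1},{"tx":0,"ty":0,"tz":0,"ax":0,"ay":0,"az":0,"jaw":1}]' 
python3 hous.py h2.png
```

```text
time_s: 6.62
eef_pos: [427.2, -33.4, 288.2]
ee_rot: [-0.0, 0.99, 0.143, -0.001]
force: [-0.7, 0.4, -2.7]
grip_width: 0.463
grip_force: 41.6
6.625 yaw 16.388096341338375 [427.20688808 -33.36270557 288.18293855] 0.46261438399331134
[362.4 132.3] 0.92 [480.1 -69.2  64. ]
[262.6 130.8] 0.66 [452.  32.  64.]

rim z 64.52423678809163 pocket [(array([312.7,  67.1]), 0.82, array([532.5,   1.2,   6. ]))]
```

```bash
python3 -m jog '[{"tx":22,"ty":0,"tz":0,"ax":0,"ay":0,"az":0,"jaw":1},{"tx":22,"ty":0,"tz":0,"ax":0,"ay":0,"az":0,"jaw":1},{"tx":0,"ty":0,"tz":0,"ax":0,"ay":0,"az":0,"jaw":1}]' 
python3 hous.py h3.png
```

```text
time_s: 7.15
eef_pos: [469.9, -18.9, 288.3]
ee_rot: [-0.0, 0.989, 0.145, -0.001]
force: [-0.6, 0.4, -2.5]
grip_width: 0.462
grip_force: 41.6
7.15 yaw 16.68423701391038 [469.94954475 -18.94315947 288.34790835] 0.46201115616499416
[264.8 176.5] 0.88 [447.5  32.3  64. ]
[345.6  26.8] 0.69 [614.1  -6.3  64. ]
[363.6 177.1] 0.56 [477.8 -71.2  64. ]
(np.float64(2.217567368719651), 3, array([527.3,  -1.3]), np.float64(15.94), array([1.9, 0.9, 2.2]))
(np.float64(17.26663730292835), 3, array([530.5, -24.3]), np.float64(0.16), array([17.3, 14.6, 10.8]))
rim z 64.5579227733464 pocket [(array([314.1, 107.1]), 0.83, array([532.6,   1.9,   6. ]))]
```

View pics/h3.png

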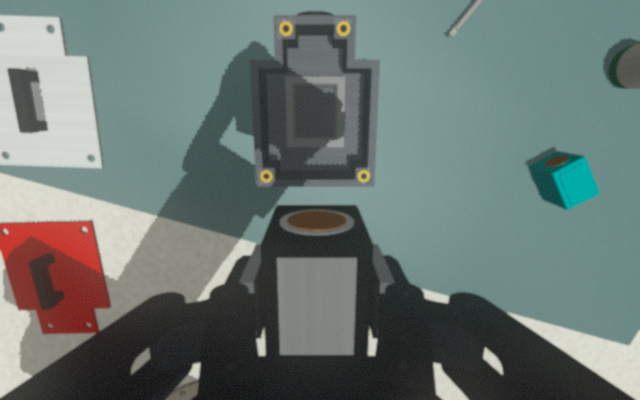

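All four brass inserts show, at (265,176), (363,176), (286,28) and (344,28). I'll refine them with colour centroids.

```bash
cat > yel.py <<'E'
from h import *
def threads(c,z=64,box=None):
    im=c['color'].astype(int); m=((im[...,0]-im[...,2]>60)&(im[...,1]-im[...,2]>40)).astype(np.uint8)
    if box: k=np.zeros_like(m); k[box[1]:box[3],box[0]:box[2]]=1; m*=k
    m=cv2.morphologyEx(m,cv2.MORPH_CLOSE,np.ones((5,5),np.uint8))
    n,l,st,ce=cv2.connectedComponentsWithStats(m)
    return [( (cv2.minEnclosingCircle(np.argwhere(l==i)[:,::-1].astype(np.float32))[0]),ce[i],st[i,4]) for i in range(1,n) if st[i,4]>25]
if __name__=='__main__':
    c=shot('wrist'); r=threads(c,box=(200,0,440,205))
    for x in r: print(x)
    px=np.array([x[1] for x in r]); p=onz(c,px,64)
    # order: rows small -> nose, left -> +y
    o=np.argsort(px[:,1]); nose=sorted(o[:2],key=lambda i:px[i,0]); wide=sorted(o[2:4],key=lambda i:px[i,0])
    i=[wide[0],wide[1],nose[0],nose[1]]
    t,th,res=fit2(HOLES,p[i]); print(p[i].round(1).tolist(),t,np.degrees(th),res)
    P=cloud(c); dm=cv2.medianBlur(c['depth'],3); print('tool yaw',np.degrees(np.arctan2(toolT()[1,0],toolT()[0,0])))
    # depth check: rim mask
    m=((P[...,2]>60)&(P[...,2]<69)); m[205:]=0; m[:,:220]=0; m[:,420:]=0
    q=P[m][:,:2]; r_=np.array([[np.cos(th),np.sin(th)],[-np.sin(th),np.cos(th)]]); b=(q-t)@r_.T
    print('rim extents in housing frame (expect -78..92, +-65)',np.percentile(b,[.3,99.7],axis=0).round(1).tolist())
    # cartridge in hand
    m=(P[...,2]>0)&(c['depth']>0); m[:208]=0; m[:,:270]=0; m[:,365:]=0; tf=np.linalg.inv(toolT()); 
    Q=P@tf[:3,:3].T+tf[:3,3]; m2=m&(c['color'].min(2)>130); q=Q[m2]; print('tag in tool frame',cv2.minAreaRect(q[:,:2].astype(np.float32)),np.median(q[:,2]))
E
python3 yel.py
```

```text
((285.1595764160156, 27.478723526000977), array([285.26190476,  27.50595238]), np.int32(168))
((343.0, 27.678571701049805), array([342.66875,  27.5125 ]), np.int32(160))
((265.8461608886719, 174.88461303710938), array([265.76422764, 174.77235772]), np.int32(123))
((362.9545593261719, 174.5), array([362.97435897, 174.66666667]), np.int32(117))
[[448.9, 31.4, 64.0], [479.3, -70.3, 64.0], [596.1, 49.4, 64.0], [612.1, -4.4, 64.0]] [ 5.27405041e+02 -4.93431525e-01] 16.680760124994762 [0.10958236 0.11005663 0.1203243  0.05839648]
tool yaw 16.639062628034907
rim extents in housing frame (expect -78..92, +-65) [[-77.6, -65.1], [91.7, 64.7]]
tag in tool frame ((-30.764251708984375, 18.06102752685547), (41.77809524536133, 112.2674789428711), 58.64232635498047) -32.93230280540587
```

Fit residual is 0.1 mm: housing (527.4,-0.5), yaw 16.68°. I'll carry the cartridge over and go down to just above the rim.

```bash
python3 -m jog '[{"tx":31,"ty":0,"tz":20,"ax":0,"ay":0,"az":0,"jaw":1},{"tx":31.6,"ty":-0.5,"tz":40,"ax":0,"ay":0,"az":0,"jaw":1},{"tx":0,"ty":0,"tz":50,"ax":0,"ay":0,"az":0,"jaw":1},{"tx":0,"ty":0,"tz":50,"ax":0,"ay":0,"az":0,"jaw":1},{"tx":0,"ty":0,"tz":30,"ax":0,"ay":0,"az":0,"jaw":1}]' 
python3 -m jog '[{"tx":0,"ty":0,"tz":0,"ax":0,"ay":0,"az":0,"jaw":1},{"tx":0,"ty":0,"tz":0,"ax":0,"ay":0,"az":0,"jaw":1}]'
python3 - <<'E'
from h import *
s=sense();T=toolT(s);print(T.round(4).tolist())
d=np.array([529.8,-0.5,22])-s['eef_pos'];print('tool delta',T[:3,:3].T@d,np.degrees(np.arctan2(T[1,0],T[0,0])))
E
```

```text
time_s: 7.98
eef_pos: [528.2, -0.9, 97.2]
ee_rot: [-0.0, 0.989, 0.145, -0.001]
force: [0.6, -0.2, -2.1]
grip_width: 0.465
grip_force: 41.5
time_s: 8.22
eef_pos: [530.1, -1.2, 100.9]
ee_rot: [0.0, 0.989, 0.145, 0.001]
force: [0.1, 0.3, -1.6]
grip_width: 0.459
grip_force: 41.5
[[0.9581, 0.2865, 0.0024, 530.147], [0.2865, -0.9581, -0.0005, -1.2121], [0.0022, 0.0012, -1.0, 100.9204], [0.0, 0.0, 0.0, 1.0]]
tool delta [-0.29859866 -0.87713862 78.91889683] 16.646128448655602
```

```bash
python3 -m jog '[{"tx":0,"ty":-0.5,"tz":20,"ax":0,"ay":0,"az":0,"jaw":1},{"tx":0,"ty":0,"tz":20,"ax":0,"ay":0,"az":0,"jaw":1},{"tx":0,"ty":0,"tz":15,"ax":0,"ay":0,"az":0,"jaw":1},{"tx":0,"ty":0,"tz":0,"ax":0,"ay":0,"az":0,"jaw":1},{"tx":0,"ty":0,"tz":0,"ax":0,"ay":0,"az":0,"jaw":1}]' 
python3 -m jog '[{"tx":0,"ty":0,"tz":5,"ax":0,"ay":0,"az":0,"jaw":1},{"tx":0,"ty":0,"tz":5,"ax":0,"ay":0,"az":0,"jaw":1},{"tx":0,"ty":0,"tz":4,"ax":0,"ay":0,"az":0,"jaw":1},{"tx":0,"ty":0,"tz":0,"ax":0,"ay":0,"az":0,"jaw":1}]'
python3 -c "
from h import *
s=sense();print(s['force'],s['wrist_torque'],s['eef_pos']); c=shot('wrist'); save(c,'p1.png')"
```

```text
time_s: 8.85
eef_pos: [530.0, -0.6, 45.3]
ee_rot: [0.0, 0.989, 0.145, 0.001]
force: [0.7, -0.1, -2.7]
grip_width: 0.459
grip_force: 41.5
time_s: 9.35
eef_pos: [529.1, -0.4, 29.9]
ee_rot: [-0.0, 0.989, 0.145, -0.0]
force: [-0.2, 0.7, -1.7]
grip_width: 0.464
grip_force: 41.5
[-0.15588289  0.67974449 -1.74213944] [-0.04580545 -0.03837834  0.00087161] [ 5.29107893e+02 -3.74993193e-01  2.99177324e+01]
```

View pics/p1.png

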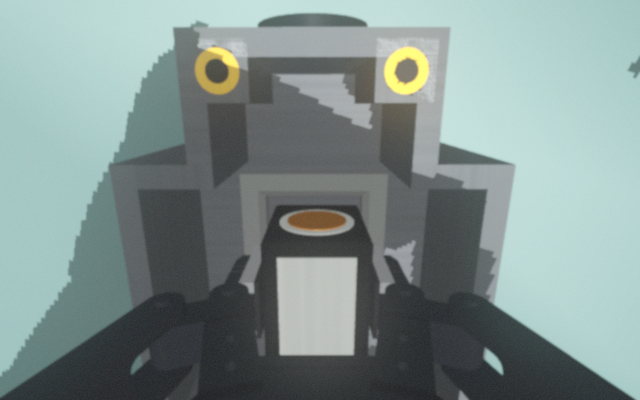

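The cartridge has entered the pocket mouth and is centred: block px 243–387, cartridge centre 316. I'll lower it the rest.

```bash
python3 -m jog '[{"tx":0,"ty":0,"tz":3,"ax":0,"ay":0,"az":0,"jaw":1},{"tx":0,"ty":0,"tz":2,"ax":0,"ay":0,"az":0,"jaw":1},{"tx":0,"ty":0,"tz":2,"ax":0,"ay":0,"az":0,"jaw":1},{"tx":0,"ty":0,"tz":0,"ax":0,"ay":0,"az":0,"jaw":1}]'
python3 -m jog '[{"tx":0,"ty":0,"tz":1.5,"ax":0,"ay":0,"az":0,"jaw":1},{"tx":0,"ty":0,"tz":0,"ax":0,"ay":0,"az":0,"jaw":1}]'
```

```text
time_s: 9.9
eef_pos: [529.2, -0.4, 23.2]
ee_rot: [-0.0, 0.989, 0.145, -0.0]
force: [0.4, -0.5, -2.2]
grip_width: 0.461
grip_force: 41.5
time_s: 10.15
eef_pos: [529.4, -0.4, 22.0]
ee_rot: [0.0, 0.989, 0.145, 0.0]
force: [-1.0, 0.2, 1.2]
grip_width: 0.463
grip_force: 41.9
```

```bash
python3 -m jog '[{"tx":0,"ty":0,"tz":1,"ax":0,"ay":0,"az":0,"jaw":1},{"tx":0,"ty":0,"tz":0,"ax":0,"ay":0,"az":0,"jaw":1}]'
python3 -m jog '[{"tx":0,"ty":0,"tz":0,"ax":0,"ay":0,"az":0,"jaw":-0.2},{"tx":0,"ty":0,"tz":0,"ax":0,"ay":0,"az":0,"jaw":-0.2},{"tx":0,"ty":0,"tz":0,"ax":0,"ay":0,"az":0,"jaw":-0.2},{"tx":0,"ty":0,"tz":0,"ax":0,"ay":0,"az":0,"jaw":-0.2}]'
python3 -m jog '[{"tx":0,"ty":0,"tz":-20,"ax":0,"ay":0,"az":0,"jaw":-0.2},{"tx":0,"ty":0,"tz":-40,"ax":0,"ay":0,"az":0,"jaw":-0.2},{"tx":0,"ty":0,"tz":-50,"ax":0,"ay":0,"az":0,"jaw":-0.2},{"tx":-40,"ty":0,"tz":-45,"ax":0,"ay":0,"az":0,"jaw":-0.2},{"tx":-40,"ty":0,"tz":-45,"ax":0,"ay":0,"az":0,"jaw":-0.2}]'
python3 -m jog '[{"tx":-20,"ty":0,"tz":-20,"ax":0,"ay":0,"az":0,"jaw":-0.2},{"tx":0,"ty":0,"tz":0,"ax":0,"ay":0,"az":0,"jaw":-0.2},{"tx":0,"ty":0,"tz":0,"ax":0,"ay":0,"az":0,"jaw":-0.2}]'
cat > seat.py <<'E'
from h import *
from yel import threads
s=sense(); c=shot('wrist'); save(c,'s1.png'); r=threads(c); px=np.array([x[1] for x in r]); print(s['eef_pos'],px.round(1).tolist())
P=cloud(c); t0=np.array([527.4,-.5]); th=np.radians(16.68); A=np.array([[np.cos(th),np.sin(th)],[-np.sin(th),np.cos(th)]])
b=(P[...,:2]-t0)@A.T; m=(abs(b[...,0])<40)&(abs(b[...,1])<36)&(P[...,2]>45)&(P[...,2]<62)&(c['depth']>0)
q=b[m]; print('cart rect in housing frame',cv2.minAreaRect(q.astype(np.float32)),'top z pct (expect 54)',np.percentile(P[m][:,2],[5,50,95]).round(1),m.sum())
mr=(P[...,2]>62)&(P[...,2]<67)&(abs(b[...,1])<66)&(b[...,0]>-79)&(b[...,0]<93); print('rim',np.median(P[mr][:,2]),np.percentile(b[mr],[.3,99.7],axis=0).round(1).tolist())
if len(px)>=4:
    p=onz(c,px,64); bb=(p[:,:2]-t0)@A.T; i=[int(np.argmin(np.linalg.norm(bb-h,axis=1))) for h in HOLES]; t,h,res=fit2(HOLES,p[i]); print(t,np.degrees(h),res)
E
python3 seat.py
```

```text
time_s: 10.4
eef_pos: [529.4, -0.4, 22.0]
ee_rot: [0.0, 0.989, 0.145, 0.0]
force: [-5.9, -0.1, 12.8]
grip_width: 0.461
grip_force: 43.4
time_s: 10.9
eef_pos: [529.3, -0.4, 20.7]
ee_rot: [-0.0, 0.989, 0.145, -0.0]
force: [0.6, 0.9, 0.5]
grip_width: 0.599
grip_force: 0.0
time_s: 11.52
eef_pos: [451.6, -23.5, 222.1]
ee_rot: [0.0, 0.989, 0.145, 0.0]
force: [0.8, -0.7, 1.1]
grip_width: 0.596
grip_force: 0.0
time_s: 11.9
eef_pos: [433.7, -28.9, 239.9]
ee_rot: [-0.0, 0.989, 0.145, -0.001]
force: [0.5, 0.1, -0.2]
grip_width: 0.603
grip_force: 0.0
[433.74409002 -28.91531523 239.86931735] [[372.5, 146.1], [257.7, 146.2]]
cart rect in housing frame ((-1.6568984985351562, -1.6873512268066406), (39.866336822509766, 52.117679595947266), 89.1687240600586) top z pct (expect 54) [53.3 54.8 56.2] 2700
rim 64.58673814720174 [[-78.1, -65.1], [54.2, 64.9]]
```

The cartridge is seated: 2.4 mm off centre, top at 54 mm, released. Next, the cover.

```bash
python3 -m jog '[{"tx":3,"ty":-58,"tz":-10,"ax":0,"ay":0,"az":0,"jaw":-0.2},{"tx":3,"ty":-60,"tz":-10,"ax":0,"ay":0,"az":0,"jaw":-0.2},{"tx":3,"ty":-60,"tz":-10,"ax":0,"ay":0,"az":0,"jaw":-0.2},{"tx":3,"ty":-60,"tz":-10,"ax":0,"ay":0,"az":0,"jaw":-0.2},{"tx":3,"ty":-60,"tz":-10,"ax":0,"ay":0,"az":0,"jaw":-0.2}]'
python3 -m jog '[{"tx":3,"ty":-58,"tz":-5,"ax":0,"ay":0,"az":0,"jaw":-0.2},{"tx":0,"ty":0,"tz":0,"ax":0,"ay":0,"az":0,"jaw":-0.2},{"tx":0,"ty":0,"tz":0,"ax":0,"ay":0,"az":0,"jaw":-0.2}]'
cat > cov.py <<'E'
from h import *
import sys
s=sense();T=toolT(s); c=shot('wrist'); save(c,sys.argv[1]); print(s['eef_pos'],'yaw',np.degrees(np.arctan2(T[1,0],T[0,0])))
d=[x for x in place_of('hole0','wrist') if x['conf']>.3]
for x in d: print(np.round(x['centre'],1),round(x['conf'],2),onz(c,x['centre'],2.5)[0].round(1))
print([(x['centre'],x['conf'],onz(c,x['centre'],0)[0].round(1)) for x in place_of('cover','wrist')[:3]])
P=cloud(c); m=(P[...,2]>26)&(P[...,2]<42)&(c['depth']>0); m[250:]=0
n,l,st,ce=cv2.connectedComponentsWithStats(m.astype(np.uint8))
for i in range(1,n):
    if st[i,4]>150: q=P[l==i]; print(st[i].tolist(),'rect',cv2.minAreaRect(q[:,:2].astype(np.float32)),'z',np.median(q[:,2]).round(1))
E
python3 cov.py c1.png
```

```text
time_s: 12.58
eef_pos: [361.8, 263.0, 290.1]
ee_rot: [0.0, 0.989, 0.145, -0.001]
force: [1.2, -0.3, -0.8]
grip_width: 0.6
grip_force: 0.0
time_s: 12.95
eef_pos: [348.7, 317.1, 294.7]
ee_rot: [0.0, 0.989, 0.145, -0.001]
force: [-0.0, -0.5, -0.6]
grip_width: 0.599
grip_force: 0.0
[348.74712048 317.09901323 294.68163693] yaw 16.69918814924821
[117.8 100.5] 0.98 [350.1 568.7   2.5]
[376.1 140. ] 0.97 [395.4 251.5   2.5]
[315.8  11. ] 0.88 [513.1 365.8   2.5]
[149.  231.2] 0.87 [192.1 505.2   2.5]
[ 87.6 129.2] 0.83 [304.9 600.    2.5]
[348.9 213.9] 0.75 [293.  253.9   2.5]
[335.3 311.1] 0.74 [146.6 226.7   2.5]
[298.1 309.2] 0.68 [134.2 279.2   2.5]
[209.1 191.4] 0.63 [269.9 438.8   2.5]
[367.8  11.9] 0.62 [529.3 308.6   2.5]
[269.9 216.9] 0.61 [258.7 353.7   2.5]
[([338.4, 84.8], 0.96, array([444.6, 316.7,   0. ])), ([313.8, 258.7], 0.79, array([216. , 279.8,   0. ])), ([144.1, 166.8], 0.76, array([277.2, 526.4,   0. ]))]
[602, 1, 20, 39, 439] rect ((586.4984741210938, 59.09295654296875), (36.43072509765625, 3.2503366470336914), 15.8935546875) z 34.6
[556, 43, 34, 122, 1213] rect ((496.11761474609375, 57.44575881958008), (129.9209747314453, 3.5121207237243652), 16.786170959472656) z 34.2
[330, 49, 16, 67, 824] rect ((444.3003234863281, 319.6612854003906), (70.00174713134766, 14.048027992248535), 14.629898071289062) z 33.5
[604, 70, 24, 51, 580] rect ((520.99267578125, 14.207773208618164), (53.878273010253906, 11.71021842956543), 22.33609962463379) z 34.4
[110, 148, 47, 54, 805] rect ((272.843994140625, 524.0518188476562), (70.14225006103516, 15.541370391845703), 48.21371078491211) z 33.0
```

View pics/c1.png

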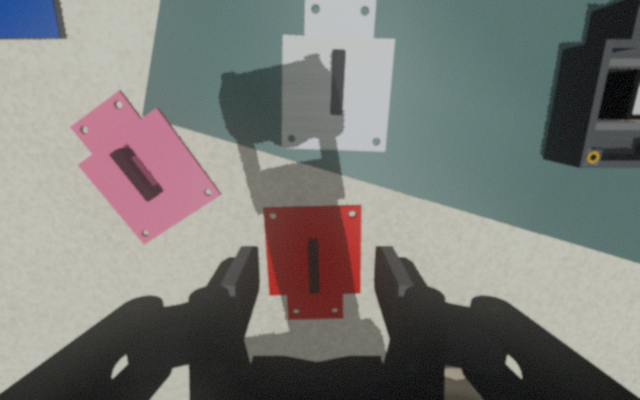

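The aluminium cover's handle is at px (338,82), with its four holes at (376,140), (292,138), (316,11) and (365,11). Handle centre is (444.3,319.7), yaw 14.6°. I'll go above it and recheck from near.

```bash
python3 -m jog '[{"tx":0,"ty":0,"tz":0,"ax":0,"ay":0,"az":0.036,"jaw":-0.2},{"tx":46,"ty":11,"tz":0,"ax":0,"ay":0,"az":0,"jaw":-0.2},{"tx":47,"ty":10.6,"tz":25,"ax":0,"ay":0,"az":0,"jaw":-0.2},{"tx":0,"ty":0,"tz":55,"ax":0,"ay":0,"az":0,"jaw":-0.2},{"tx":0,"ty":0,"tz":60,"ax":0,"ay":0,"az":0,"jaw":-0.2}]'
python3 -m jog '[{"tx":0,"ty":0,"tz":0,"ax":0,"ay":0,"az":0,"jaw":-0.2},{"tx":0,"ty":0,"tz":0,"ax":0,"ay":0,"az":0,"jaw":-0.2}]'
sed -i 's/m\[250:\]=0/m[330:]=0/' cov.py; python3 cov.py c2.png
```

```text
time_s: 13.72
eef_pos: [444.9, 319.0, 154.4]
ee_rot: [-0.0, 0.992, 0.126, 0.001]
force: [0.9, 1.8, -1.5]
grip_width: 0.599
grip_force: 0.0
time_s: 13.98
eef_pos: [445.3, 319.9, 158.4]
ee_rot: [-0.001, 0.992, 0.127, 0.002]
force: [0.6, -0.6, -0.1]
grip_width: 0.598
grip_force: 0.0
[445.33759079 319.92797584 158.40221027] yaw 14.545721971918582
[284.5  93.3] 0.98 [515.  364.5   2.5]
[348.8  93.2] 0.89 [528.5 312.6   2.5]
[ 32.2 216.9] 0.85 [351.4 564.1   2.5]
[261.8 257.1] 0.76 [365.1 351.7   2.5]
[239.7 347. ] 0.67 [261.3 352.7   2.5]
[372.6 254.2] 0.62 [394.3 250.9   2.5]
[344.5 337.6] 0.59 [299.1 251.6   2.5]
[([316.1, 187.7], 0.56, array([442.8, 318.6,   0. ]))]
[307, 151, 17, 84, 1412] rect ((444.7586364746094, 320.22467041015625), (69.01428985595703, 13.398289680480957), 14.787540435791016) z 33.3
[617, 180, 23, 110, 1219] rect ((477.44940185546875, 52.405887603759766), (91.92499542236328, 4.291317462921143), 16.669832229614258) z 31.8
[14, 284, 64, 46, 1165] rect ((276.9834289550781, 527.8688354492188), (58.69096374511719, 16.608726501464844), 49.11137008666992) z 32.7
```

```bash
python3 -m jog '[{"tx":-0.5,"ty":-0.3,"tz":45,"ax":0,"ay":0,"az":0,"jaw":-0.2},{"tx":0,"ty":0,"tz":45,"ax":0,"ay":0,"az":0,"jaw":-0.2},{"tx":0,"ty":0,"tz":35,"ax":0,"ay":0,"az":0,"jaw":-0.2},{"tx":0,"ty":0,"tz":10,"ax":0,"ay":0,"az":0,"jaw":-0.2},{"tx":0,"ty":0,"tz":0,"ax":0,"ay":0,"az":0,"jaw":-0.2}]' 80
python3 -m jog '[{"tx":0,"ty":0,"tz":0,"ax":0,"ay":0,"az":0,"jaw":-0.2},{"tx":0,"ty":0,"tz":0,"ax":0,"ay":0,"az":0,"jaw":-0.2}]'
```

```text
time_s: 14.75
eef_pos: [444.2, 320.1, 21.9]
ee_rot: [-0.0, 0.992, 0.127, 0.001]
force: [-0.4, -0.5, 1.2]
grip_width: 0.605
grip_force: 0.0
time_s: 15.0
eef_pos: [444.2, 320.1, 22.0]
ee_rot: [-0.0, 0.992, 0.127, 0.001]
force: [0.2, -0.6, -0.3]
grip_width: 0.6
grip_force: 0.0
```

Down another 13 mm, then close.

```bash
python3 -m jog '[{"tx":0,"ty":0,"tz":7,"ax":0,"ay":0,"az":0,"jaw":-0.2},{"tx":0,"ty":0,"tz":6,"ax":0,"ay":0,"az":0,"jaw":-0.2},{"tx":0,"ty":0,"tz":0,"ax":0,"ay":0,"az":0,"jaw":-0.2},{"tx":0,"ty":0,"tz":0,"ax":0,"ay":0,"az":0,"jaw":1},{"tx":0,"ty":0,"tz":0,"ax":0,"ay":0,"az":0,"jaw":1}]' 80
python3 -m jog '[{"tx":0,"ty":0,"tz":0,"ax":0,"ay":0,"az":0,"jaw":1},{"tx":0,"ty":0,"tz":0,"ax":0,"ay":0,"az":0,"jaw":1},{"tx":0,"ty":0,"tz":0,"ax":0,"ay":0,"az":0,"jaw":1},{"tx":0,"ty":0,"tz":0,"ax":0,"ay":0,"az":0,"jaw":1}]'
```

```text
time_s: 15.62
eef_pos: [443.7, 319.9, 7.9]
ee_rot: [-0.0, 0.992, 0.127, 0.0]
force: [0.7, -0.1, 0.6]
grip_width: 0.178
grip_force: 0.7
time_s: 16.12
eef_pos: [443.8, 319.9, 8.2]
ee_rot: [-0.0, 0.992, 0.127, 0.0]
force: [-1.3, -0.2, 5.9]
grip_width: 0.148
grip_force: 78.8
```

Gripped. I'll lift straight up and check how the cover sits in the hand.

```bash
python3 -m jog '[{"tx":0,"ty":0,"tz":-15,"ax":0,"ay":0,"az":0,"jaw":1},{"tx":0,"ty":0,"tz":-40,"ax":0,"ay":0,"az":0,"jaw":1},{"tx":0,"ty":0,"tz":-50,"ax":0,"ay":0,"az":0,"jaw":1},{"tx":0,"ty":0,"tz":-45,"ax":0,"ay":0,"az":0,"jaw":1},{"tx":0,"ty":0,"tz":0,"ax":0,"ay":0,"az":0,"jaw":1}]'
cat > hold.py <<'E'
from h import *
import sys
s=sense();T=toolT(s);c=shot('wrist');save(c,sys.argv[1]);print(s['eef_pos'],'yaw',np.degrees(np.arctan2(T[1,0],T[0,0])),s['force'])
c['wfc']=c['mount']  # work in tool frame
Q=cloud(c); m=(c['depth']>0)&(Q[...,2]>-8)&(Q[...,2]<14)&(c['color'].min(2)>100); q=Q[m]
q=q[(abs(q[:,1])<70)]; A=np.c_[q[:,:2],np.ones(len(q))]; k=np.linalg.lstsq(A,q[:,2],rcond=None)[0]; print('plate plane in tool: slopes(rad)',k[:2],'z at 0 (top)',k[2],len(q))
print('x extent',np.percentile(q[:,0],[.5,99.5]),'y',np.percentile(q[:,1],[.5,99.5]))
for x in place_of('hole0','wrist'):
    if x['conf']>.3: print(np.round(x['centre'],1),round(x['conf'],2),onz(c,x['centre'],k[2]+2)[0].round(1))
E
python3 hold.py g1.png
```

```text
time_s: 16.75
eef_pos: [444.7, 320.4, 161.3]
ee_rot: [-0.001, 0.992, 0.127, 0.003]
force: [0.3, -0.0, -3.1]
grip_width: 0.152
grip_force: 78.5
[444.69511628 320.4070722  161.33039001] yaw 14.605346414357179 [ 0.28201202 -0.03773515 -3.08342824]
plate plane in tool: slopes(rad) [ 0.00029788 -0.0001775 ] z at 0 (top) 2.6865346177676006 56252
x extent [-47.69937008  91.96849222] y [-63.26681484  65.22080563]
[159.  320.7] 0.9 [-34.6 -77.2   4.7]
[ 30.5 217.7] 0.85 [  19.2 -128.8    4.7]
[ 84.2 367.2] 0.73 [ -62.3 -119.4    4.7]
[250.4  77. ] 0.71 [ 79.4 -25.9   4.7]
[384.3  74. ] 0.63 [80.5 28.5  4.7]
[317.1 252.7] 0.43 [1.9 1.3 4.7]
```

View pics/g1.png

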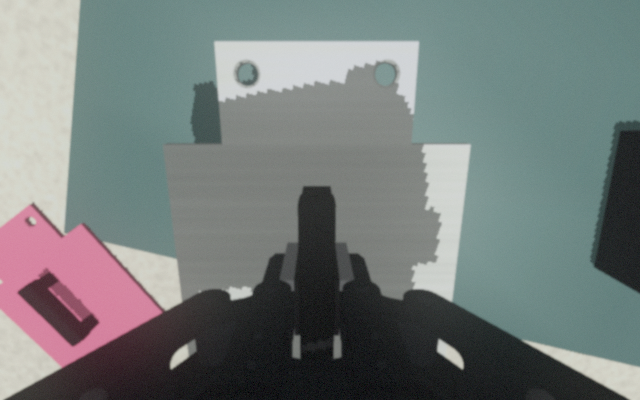

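The cover hangs level and centred in the hand: holes 2 and 3 at px (247,73) and (386,74), edges as expected. I'll carry it over, stopping 40 mm short of the housing so the nose inserts can be seen past the cover's edge.

```bash
python3 -m jog '[{"tx":0,"ty":0,"tz":0,"ax":0,"ay":0,"az":-0.036,"jaw":1},{"tx":-8,"ty":50,"tz":0,"ax":0,"ay":0,"az":0,"jaw":1},{"tx":-9,"ty":57,"tz":0,"ax":0,"ay":0,"az":0,"jaw":1},{"tx":-9,"ty":57,"tz":0,"ax":0,"ay":0,"az":0,"jaw":1},{"tx":-9,"ty":57,"tz":0,"ax":0,"ay":0,"az":0,"jaw":1}]'
python3 -m jog '[{"tx":-9,"ty":57,"tz":0,"ax":0,"ay":0,"az":0,"jaw":1},{"tx":-9,"ty":53,"tz":0,"ax":0,"ay":0,"az":0,"jaw":1},{"tx":0,"ty":0,"tz":20,"ax":0,"ay":0,"az":0,"jaw":1},{"tx":0,"ty":0,"tz":20,"ax":0,"ay":0,"az":0,"jaw":1},{"tx":0,"ty":0,"tz":0,"ax":0,"ay":0,"az":0,"jaw":1}]'
python3 -c "
from h import *
from yel import threads
s=sense();T=toolT(s);c=shot('wrist');save(c,'a1.png');print(s['eef_pos'],np.degrees(np.arctan2(T[1,0],T[0,0])),[(x[1],x[2]) for x in threads(c,box=(150,0,500,150))])
print(T[:3,:3].T@(np.array([527.4,-.5,84])-s['eef_pos']))"
```

```text
time_s: 17.48
eef_pos: [472.9, 96.3, 156.8]
ee_rot: [-0.0, 0.989, 0.146, -0.001]
force: [0.4, 0.1, -3.4]
grip_width: 0.151
grip_force: 78.7
time_s: 18.1
eef_pos: [486.5, -12.3, 115.9]
ee_rot: [-0.001, 0.989, 0.145, -0.002]
force: [-0.0, 1.2, -2.8]
grip_width: 0.144
grip_force: 78.9
[486.47290966 -12.27608541 115.91006809] 16.704107091473755 [(array([260.125     ,   2.83088235]), np.int32(136)), (array([371.        ,   2.82089552]), np.int32(134))]
[42.7146451   0.56638614 31.73473897]
```

View pics/a1.png

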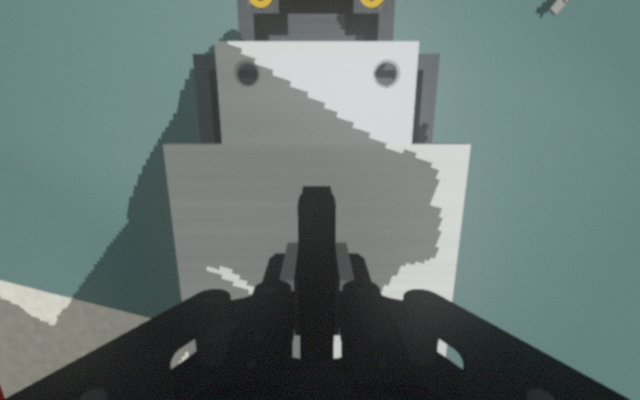

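Inserts at (260,3) and (371,3) are clipped by the frame edge, so I'll advance a little and lower.

```bash
python3 -m jog '[{"tx":10,"ty":0,"tz":8,"ax":0,"ay":0,"az":0,"jaw":1},{"tx":5,"ty":0.5,"tz":8,"ax":0,"ay":0,"az":0,"jaw":1},{"tx":0,"ty":0,"tz":0,"ax":0,"ay":0,"az":0,"jaw":1},{"tx":0,"ty":0,"tz":0,"ax":0,"ay":0,"az":0,"jaw":1}]'
cat > align.py <<'E'
from h import *
from yel import threads
s=sense();T=toolT(s);c=shot('wrist');save(c,'a2.png'); z=s['eef_pos'][2]; print(s['eef_pos'],'yaw',np.degrees(np.arctan2(T[1,0],T[0,0])))
M=dict(c); M['wfc']=c['mount']
th=sorted([x[1] for x in threads(c,box=(150,0,500,70))],key=lambda p:p[0]); print('thread px',np.round(th,1).tolist())
g=cv2.cvtColor(c['color'],cv2.COLOR_RGB2GRAY); H=[]
for x0 in(247,386):
    p=cv2.GaussianBlur(g[55:92,x0-22:x0+22],(3,3),0)
    e=cv2.HoughCircles(cv2.resize(p,None,fx=4,fy=4,interpolation=cv2.INTER_CUBIC),cv2.HOUGH_GRADIENT,1,200,param1=80,param2=12,minRadius=32,maxRadius=60)
    H.append([e[0,0,0]/4+x0-22,e[0,0,1]/4+55] if e is not None else [np.nan]*2); print('hole',H[-1],None if e is None else e[0,0,2]/4)
h=onz(M,H,3.2)[:,:2]; # tool z of plate top
t=onz(M,th,z-64)[:,:2] # tool z grows downward
print('holes tool',h.round(2).tolist(),'threads tool',t.round(2).tolist())
dh,dt=h[1]-h[0],t[1]-t[0]
print('shift tool',(t.mean(0)-h.mean(0)).round(2),'turn about tool z (rad)',round(np.arctan2(dt[1],dt[0])-np.arctan2(dh[1],dh[0]),4),'lens',np.linalg.norm(dh),np.linalg.norm(dt))
print('from world estimate',(T[:3,:3].T@(np.array([527.4,-.5,82])-s['eef_pos'])).round(2))
E
python3 align.py; python3 -c "
import cv2;i=cv2.imread('pics/a2.png');cv2.imwrite('pics/a2c.png',cv2.resize(i[0:110,200:440],None,fx=3,fy=3,interpolation=cv2.INTER_CUBIC))"
```

```text
time_s: 18.65
eef_pos: [502.2, -8.6, 101.9]
ee_rot: [-0.0, 0.989, 0.145, -0.0]
force: [0.2, 0.3, -3.7]
grip_width: 0.147
grip_force: 78.9
[502.2016086   -8.59604092 101.86114652] yaw 16.674672131244165
thread px [[254.2, 22.2], [371.8, 22.2]]
hole [np.float32(247.125), np.float32(75.625)] 12.475
hole [np.float32(386.125), np.float32(73.625)] 10.9
holes tool [[79.73, -26.9], [80.46, 28.97]] threads tool [[106.57, -28.77], [106.52, 27.51]]
shift tool [26.46 -1.66] turn about tool z (rad) 0.0139 lens 55.87285572003022 56.27912866065614
from world estimate [26.46 -0.52 19.86]
```

View pics/a2c.png

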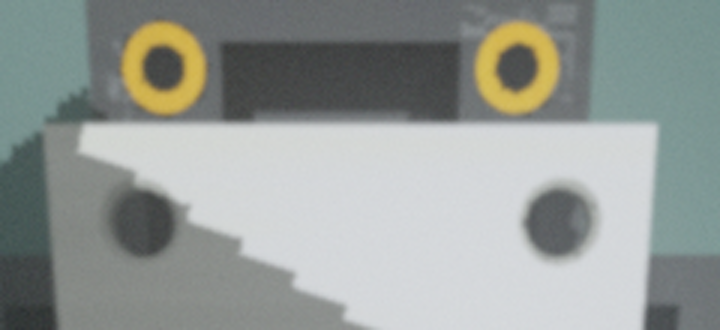

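In the crop the inserts are at (254,22) and (372,22) and the holes at (247,73.5) and (386.5,73.5), with parallel rows, so no turn is needed. Remaining shift is about +26.2 mm in x and -1.6 mm in y, consistent with the earlier world estimate plus camera bias.

```bash
python3 -m jog '[{"tx":13,"ty":-0.8,"tz":0,"ax":0,"ay":0,"az":0,"jaw":1},{"tx":13.2,"ty":-0.8,"tz":0,"ax":0,"ay":0,"az":0,"jaw":1},{"tx":0,"ty":0,"tz":9,"ax":0,"ay":0,"az":0,"jaw":1},{"tx":0,"ty":0,"tz":9,"ax":0,"ay":0,"az":0,"jaw":1},{"tx":0,"ty":0,"tz":0,"ax":0,"ay":0,"az":0,"jaw":1}]'
python3 -m jog '[{"tx":0,"ty":0,"tz":0,"ax":0,"ay":0,"az":0,"jaw":1},{"tx":0,"ty":0,"tz":0,"ax":0,"ay":0,"az":0,"jaw":1},{"tx":0,"ty":0,"tz":0,"ax":0,"ay":0,"az":0,"jaw":1}]'
python3 - <<'E'
from h import *
s=sense();T=toolT(s); a=np.radians(16.674672); R0=np.array([[np.cos(a),np.sin(a)],[np.sin(a),-np.cos(a)]])
tgt=np.array([502.2016,-8.596])+R0@np.array([26.2,-1.6]); print('yaw',np.degrees(np.arctan2(T[1,0],T[0,0])),'left over',R0.T@(tgt-s['eef_pos'][:2]),s['eef_pos'],T[2].round(4))
c=shot('wrist');save(c,'f1.png')
i=cv2.imread('pics/f1.png'); cv2.imwrite('pics/f1c.png',cv2.resize(i[20:170,150:480],None,fx=2.4,fy=2.4,interpolation=cv2.INTER_CUBIC))
M=dict(c);M['wfc']=c['mount'];z=s['eef_pos'][2]
# where the insert mouths should appear through holes 2,3 if aligned
b=np.array([.3,1.03]); # camera bias seen on the cover
print('predicted insert px',proj(M,[[80+b[0],-28+b[1],z-64],[80+b[0],28+b[1],z-64]]).round(1),'hole top px',proj(M,[[80+b[0],-28+b[1],3.2],[80+b[0],28+b[1],3.2]]).round(1),'bottom',proj(M,[[80+b[0],-28+b[1],8.2],[80+b[0],28+b[1],8.2]]).round(1))
E
```

```text
time_s: 19.32
eef_pos: [526.1, 0.4, 82.8]
ee_rot: [-0.0, 0.989, 0.145, -0.001]
force: [-0.8, -0.5, -2.9]
grip_width: 0.145
grip_force: 78.9
time_s: 19.7
eef_pos: [527.0, 0.3, 84.0]
ee_rot: [0.0, 0.989, 0.145, 0.0]
force: [0.5, 0.2, -2.9]
grip_width: 0.149
grip_force: 78.9
yaw 16.656027651213822 left over [-0.07724799 -0.16672911] [5.26962616e+02 3.16917833e-01 8.40328106e+01] [ 5.00000e-04  3.00000e-04 -1.00000e+00  8.40328e+01]
predicted insert px [[254.2  77.4]
 [378.9  77.4]] hole top px [[246.9  74.1]
 [386.3  74. ]] bottom [[249.2  75.2]
 [383.9  75.1]]
```

View pics/f1c.png

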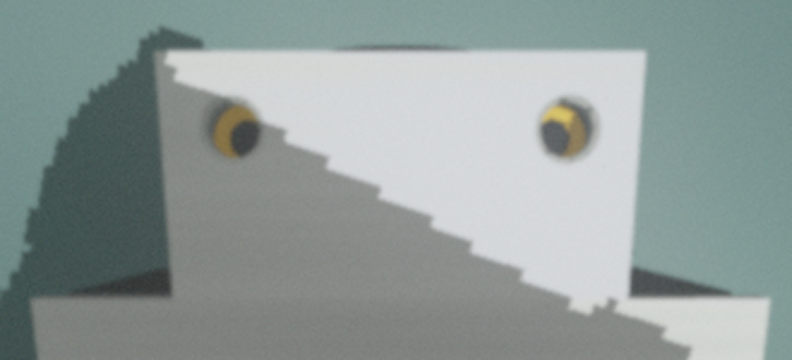

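The threaded bores show symmetrically through holes 2 and 3, at about (252,77) and (380,77) against a predicted (254,77) and (379,77). The cover is level, still and about 12 mm above the rim, so I'm handing in.

```bash
python3 -c "
from rig import finish_job, sense
print(sense()['dq']); print(finish_job())"
```

```text
[-0.00053308  0.00218127 -0.000133    0.00025042 -0.00054799 -0.0012211 ]
the job is handed in; nothing more can be done
None
```

I handed the job in at about 20 s: the cartridge is seated in the pocket and released, and the cover is held level about 12 mm above the rim with its nose holes lined up; the two wide-end holes were out of the camera's view and rest on the measured heading.

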